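Fold the trivet and put it in its case

TASK

Fold both side arms of the wooden trivet fully closed against its centre bar before it goes into the case. Then set the folded trivet into its open wooden storage case, lowering it right down before you let go, so that it lies flat on the case's floor with both arms still closed. Leave the mugs and the canister where they are.

Things in the scene. Friction and masses are not known exactly. Their poses are not given: they have to be found in the camera images.
- trivet_mid (a point): Centre of the loose folding wooden trivet (0.55 kg), 16 mm above what it stands on. x along its centre bar, from the steel-yoke hinge end (-x) to the free end, y to the left, z up. Bar 176 x 18 mm, top 30 mm above the worktop; yoke 30 x 56 mm, top 32 mm. With both arms folded it is a bundle 57 mm wide with straight sides to grip across; it may go into the case either way round.
- trivet_left (a joint): Angle of the left arm (rad): 0 folded, parallel to the bar (a stop), up to 1.3 as its free end swings out to the trivet's +y. Its upright pin is at x = -74, y = +19.5 mm from trivet_mid. Light friction (0.03 N m): the arm stays where it is left; a sideways push on its outer side folds it while the trivet stays nearly in place.
- trivet_right (a joint): The same for the right arm: 0 folded (a stop), up to 1.3 as its free end swings out to the trivet's -y. Its upright pin is at x = -74, y = -19.5 mm from trivet_mid.
- left_tip (a point): On the left arm, centre of its round free end, 151 mm from the pin and half-way up; x along the arm away from the pin. The arm is 18 mm wide, reaches 160 mm from its pin, and stands 4.5 to 29.5 mm above what the trivet stands on.
- right_tip (a point): On the right arm, the same point: centre of its round free end, 151 mm from the pin and half-way up; x along the arm away from the pin. Same size as the left arm.
- case_floor (a point): Centre of the inner floor of the fixed open wooden storage case, 6 mm above the worktop; x is its long axis. Floor 188 x 68 mm; the walls lean outward (mouth 12 mm wider and longer), rims 23 mm above the floor. Each long wall has a notch in its middle, x = -46 to +46 mm, down to the floor, for fingers. When stowed, trivet_mid is 16 mm above this point.
- mug_blue: Small blue mug (59 x 83 x 55 mm), a bystander; origin under its centre.
- mug_cream: Small cream mug (63 x 88 x 50 mm), a bystander; origin under its centre.
- canister: White stoneware canister (132 mm across, 162 mm tall), a bystander; origin under its centre.
There are look-alikes about, which are no part of the job. Leave any green look-alike of the part that bears trivet_mid alone.

How it is judged:
On the way, in this order (a step that is already met when the one before it is completed fails the run):
1. both arms are folded (within 0.12 rad) while the trivet is outside the case (value of joint each of trivet_left, trivet_right below 0.12 rad and horizontal distance between trivet_mid and case_floor above 0.1 m), for 0.2 s.
2. the trivet is lowered to within 12 mm of the case's floor while still held by the fingers (z of trivet_mid in the frame of case_floor below 0.028 m and horizontal distance between trivet_mid and case_floor below 0.025 m and contact force between the fingers and trivet above 0.5 N), for 0.1 s.
At the end, for the whole second after the job is handed in: The trivet lies at rest in the case, right way up: its centre within 15 mm of the case's centre, flat on the floor (height within 3 mm, tilt under 0.05 rad), along the case (within 0.12 rad), with both arms folded to within 0.08 rad (value of joint each of trivet_left, trivet_right below 0.08 rad and z of trivet_mid in the frame of case_floor between 0.013 and 0.019 m and horizontal distance between trivet_mid and case_floor below 0.015 m and angle between the x axis of trivet_mid and the x axis of case_floor, either way round below 0.12 rad and angle between trivet_mid's own z axis and vertical below 0.05 rad and linear speed of trivet below 0.02 m/s); the robot touches nothing.
It fails at once if a mug or the canister is moved by more than 25 mm (distance of any of mug_blue, mug_cream, canister from where it was at the start of the episode above 0.025 m).
It also fails if it takes over 58 s, if anything falls off the work surface, if the arm or the gripper's body presses on something with over 40 N, if the wrist force passes 120 N, or if a joint passes its speed limit or range.

ROBOT

A 7-joint arm with a two-finger parallel gripper is mounted at the origin on a cart in front of the work surface, level with it; the furniture and walls round the work are solid. World frame = base frame: x ahead of the robot, y to its left, z up, the work surface at z = 0. Lengths are in m, angles in rad, forces in N, time in s.
With the tool pointing down it reaches from about 0.4 to 0.85 m from the base axis. Payload 10.4 kg.
Tool frame: the origin (TCP) lies midway between the tips of the shut fingers; the grasp point (between the pads) lies 19 mm behind it; z points along the fingers, y is the line along which they close (so a half turn about z gives the same grasp; the last joint's range is limited). The gripper opens to 87 mm and grips with 3 to 60 N. Pads are 19 mm wide; open, the fingers measure 117 mm over their backs; the gripper's body (75 mm by 190 mm) begins 51 mm behind the grasp point.
Start: joints at [1.159, 0.332, -0.065, 1.46, 0.022, 1.35, -0.088], TCP at [0.237, -0.578, 0.199] pointing down, gripper open.
Joint ranges: [-2.6, 2.6], [-0.5, 2.12], [-1.47, 1.34], [0.16, 2.42], [-1.27, 4.41], [0.06, 2.06], [-2.6, 2.6]. Speed limits (rad/s): [2.22, 2.22, 2.79, 2.79, 3.14, 3.14, 3.14].

INTERFACE

Orientations are given as a unit quaternion [x, y, z, w].
In Python, from bench import r gives the robot as it stands.
- The arm moves only by the tool arm_command, never from a script. Its arguments are lists of equal length, an entry for each row: "xyz": the shift along the world's x, y, z in m, a list of three; "rot": the turn, a rotation vector about the world's x, y, z in rad, a list of three. In form: {"xyz": [[tx, ty, tz], ...], "rot": [[ax, ay, az], ...]}. A call has 1 to 20 rows; each row is the pose to reach, as a shift and turn from the pose commanded when the call began; what a row does not reach only later rows make up. A row lasts 1/12 s, in which the tool goes at most 41.7 mm and 7.16 degrees, less where a joint would pass 70% of its speed; a pose out of reach is approached as far as the arm can. A call with a gripper value outside its range is refused whole. "grip" is the opening, from 0 (shut) to 1 (fully open), set as the call begins (left out, the last holds). The fingers move at their own pace and stop on an object; "squeeze" is the grip in N (left out, the last holds). Time passes only in rows, so rows that repeat a pose let the fingers close. It gives the time, the measured TCP pose, the force, the opening and the grip force at its end, in the units of the state.
- r.read_state(): the state, without advancing time (a new reading comes with each control period).
- r.camera(name): name is "scene" or "top" or "wrist"; returns the picture (420x560x3 uint8, red, green, blue); there is no depth.
- r.camera_model(name): a dict with "fx", "fy", "cx", "cy" (pixels), "k1" (the pictures are not rectified: a ray, as slopes to the right and down, at radius r is drawn at 1 + k1 r^2 times it, then the intrinsics apply), "T" (4x4, takes a point from camera to world coordinates). Camera axes: x right, y up, looking along -z (the intrinsics and any distortion apply to the point x, -y, -z); pixel columns grow to the right and rows downward; lengths in m; the calibration is good to about 2 mm. A picture is of the moment at which its call begins: read the wrist's pose just before it. camera_model takes no time and is no camera call; for the wrist camera it gives the pose at the moment of the call.
- r.close_job(): hands the job in; it is judged then, once.
Trained networks look in the newest picture that a camera, given by its name, has taken for a name from the list of things; names that differ only in an ending like _2 or _b are one class to them, and where a whole thing is asked for, a point or a joint stands for the part that bears it (a point fixed in the world has none). Each returns a list of dicts, best first, with "conf" (0 to 1); they miss things now and then, are a little off and sometimes report something else, mostly with a low value. They report only what shows in the picture. A call takes as long as a camera call. They do not tell look-alikes from the thing itself.
- r.look_for(label, camera): "at" ([x, y, z] in m, in the coordinates of the camera as it stood for that picture, good to about 4 mm: the middle of the surface that is visible of it).
- r.spot_point(label, camera): "at" ([x, y, z] in m, in the coordinates of the camera as it stood for that picture, good to about 4 mm: a listed point, or the origin of a listed thing).
The state is a dict: "time": time; "joint_positions": joint angles; "joint_vel": joint speeds; "joint_torque": joint torques, N m; "ee_pos": TCP position; "eef_rot": TCP orientation; "ft_force": force on the tool from outside, world axes, zero at the start; "torque": the same for the moment, N m; "width": finger opening in m; "grip_force": force on a finger pad.
Only numpy, scipy, OpenCV 4.12 (cv2) and the standard library are available. Lean on these libraries where they do the work, as an engineer would, in place of code of your own. Each camera call takes 0.05 s, during which the arm holds its last target. There are 200 camera calls.

## Working session

There is one attempt and no reset: what is moved stays moved. The work goes in short steps, Python scripts to look and compute and a tool call to move; the robot and the scene stay as the last step left them, time stands still between calls to the robot, and variables do not carry over. Pictures are saved under pics/ and viewed, at most 13 in all, crops included, and the job is handed in when it is done.

Besides the shell and the picture viewer there is one more tool, called after "Request:" by a JSON object that holds its "op" and its "data". arm_command: Moves the arm, as the interface text tells. Its arguments: {"type":"object","properties":{"xyz":{"type":"array"},"rot":{"type":"array"},"grip":{"type":"number"},"squeeze":{"type":"number"}},"required":["xyz","rot"]}

```bash
mkdir -p pics; cat > h.py <<'E'
from bench import r
import numpy as np, cv2
def save(c,n):
    m=r.camera_model(c); im=r.camera(c); cv2.imwrite(f'pics/{n}.png',im[:,:,::-1]); return im,m
def w(m,p): return (np.array(m['T'])@np.r_[p,1])[:3]
def pt(m,u,v,z):
    x=np.array([(u-m['cx'])/m['fx'],(v-m['cy'])/m['fy']]); s=x.copy()
    for _ in range(20): s=x/(1+m['k1']*(s@s))
    T=np.array(m['T']); d=T[:3,:3]@np.r_[s[0],-s[1],-1]; o=T[:3,3]
    return o+d*(z-o[2])/d[2]
def px(m,P):
    T=np.array(m['T']); c=T[:3,:3].T@(np.array(P)-T[:3,3]); s=np.array([c[0],-c[1]])/-c[2]; s=s*(1+m['k1']*(s@s))
    return np.array([s[0]*m['fx']+m['cx'],s[1]*m['fy']+m['cy']])
E
python3 - <<'E'
from h import *
for c in ['top','scene']:
    im,m=save(c,c+'1')
    print(c,np.round(m['T'],3)[:3,3])
    for l in ['trivet_mid','left_tip','right_tip','case_floor','mug_blue','mug_cream','canister']:
        for d in r.spot_point(l,c): 
            W=w(m,d['at']); print(l,round(d['conf'],2),W.round(3),px(m,W).round())
s=r.read_state(); print(s['time'],s['ee_pos'],s['eef_rot'])
a=cv2.imread('pics/top1.png'); 
E
```

```text
top [ 0.25  -0.063  1.498]
trivet_mid 0.96 [ 0.461 -0.166  0.019] [324. 236.]
trivet_mid 0.58 [ 0.386 -0.438  0.017] [423. 261.]
left_tip 0.94 [ 0.499 -0.044  0.011] [281. 224.]
right_tip 0.87 [ 0.465 -0.308  0.02 ] [375. 234.]
right_tip 0.68 [ 0.358 -0.361  0.022] [396. 271.]
case_floor 0.63 [0.487 0.154 0.001] [212. 230.]
mug_blue 0.73 [ 0.664  0.213 -0.001] [193. 170.]
mug_cream 0.58 [0.626 0.284 0.003] [168. 183.]
canister 0.7 [ 0.664 -0.333  0.001] [379. 167.]
canister 0.58 [0.487 0.155 0.002] [212. 230.]
scene [-0.474  0.432  1.373]
trivet_mid 0.72 [ 0.458 -0.166  0.016] [312. 228.]
trivet_mid 0.72 [0.662 0.221 0.001] [178. 232.]
left_tip 0.81 [ 0.494 -0.041  0.017] [273. 234.]
right_tip 0.7 [ 0.464 -0.308  0.013] [348. 211.]
case_floor 0.94 [0.485 0.157 0.005] [218. 263.]
mug_blue 0.74 [0.666 0.219 0.003] [178. 231.]
mug_cream 0.91 [ 0.626  0.284 -0.   ] [164. 247.]
canister 0.75 [ 0.671 -0.33   0.004] [321. 172.]
canister 0.46 [ 0.456 -0.167  0.015] [313. 228.]
0.8 [ 0.23695241 -0.57833441  0.1994708 ] [9.81164576e-01 1.93173691e-01 1.14859592e-05 9.49286637e-06]
```

View pics/top1.png

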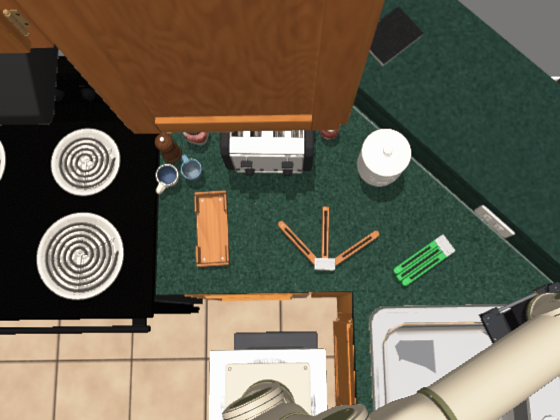

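View pics/scene1.png

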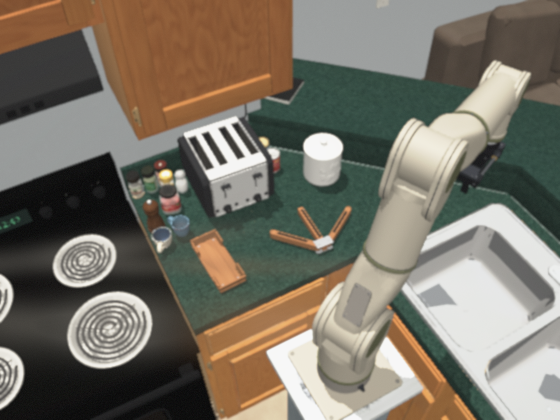

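Candidates: the brown open trivet at top (324,236), and the green folded look-alike at (423,261). I choose the brown one. Case at (212,230), mugs at (167,178) and (190,168), canister at (384,158). Close crop of the choice next.

```bash
python3 - <<'E'
from h import *
im=cv2.imread('pics/top1.png')
c=im[185:285,180:390]; cv2.imwrite('pics/crop.png',cv2.resize(c,None,fx=3.8,fy=3.8,interpolation=cv2.INTER_CUBIC))
E
```

```text
(no output)
```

View pics/crop.png

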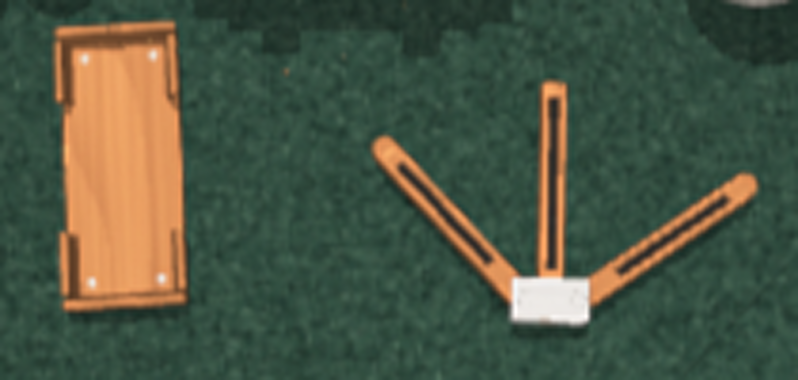

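The crop shows the brown trivet: steel yoke at crop (551,300), bar end at (554,83), arm tips at (384,147) and (745,185). The case is at crop (57..187, 24..309), nearly along x. I'll convert these points.

```bash
python3 - <<'E'
from h import *
m=r.camera_model('top')
def P(u,v,z): return pt(m,180+(u+.5)/3.8-.5,185+(v+.5)/3.8-.5,z)
a=P(554,83,.03);b=P(551,300,.032);print('bar end',a.round(4),'yoke',b.round(4))
d=(a-b)[:2];yaw=np.arctan2(d[1],d[0]);print('yaw',yaw,'len',np.hypot(*d))
for n,u in (('L',(384,147)),('R',(745,185))):print(n,P(*u,.0295).round(4))
C=[P(*u,.029) for u in((57,28),(175,24),(187,302),(66,309))]
print(np.round(C,4),np.mean(C,0))
f=(C[0]+C[1]-C[2]-C[3]);print('case yaw',np.arctan2(f[1],f[0]))
for q in ((85,60),(153,56),(162,279),(92,283)): print(P(*q,.006).round(4))
E
```

```text
bar end [ 0.5434 -0.1704  0.03  ] yoke [ 0.382  -0.1632  0.032 ]
yaw -0.044564440669719915 len 0.16156075174308362
L [ 0.4974 -0.0433  0.0295]
R [ 0.4644 -0.3088  0.0295]
[[0.5921 0.2005 0.029 ]
 [0.5936 0.112  0.029 ]
 [0.3853 0.1022 0.029 ]
 [0.3816 0.1905 0.029 ]] [0.48814355 0.15129455 0.029     ]
case yaw 0.046999344298063205
[0.5722 0.1829 0.006 ]
[0.5744 0.1313 0.006 ]
[0.4048 0.1234 0.006 ]
[0.4027 0.1755 0.006 ]
```

```bash
python3 - <<'E'
from h import *
mid=np.array([.4555,-.1665]);a=-.045;R=np.array([[np.cos(a),-np.sin(a)],[np.sin(a),np.cos(a)]])
tcp=r.read_state()['ee_pos'][:2]
for s,t0 in((-1,.94),(1,.77)):
    pin=np.array([-.074,.0195*s]); rows=[]
    for t,e in [(t0,.025)]+[(t,0) for t in np.linspace(t0,0,11)]+[(0,-.002),(0,.03)]:
        o=.009+.015*np.cos(t)+.0095*np.sin(t)+e; rho=.115-.01*(1-t/t0)
        c=pin+[rho*np.cos(t)-o*np.sin(t),s*(rho*np.sin(t)+o*np.cos(t))]
        rows.append(mid+R@c)
    rows=np.array(rows); print(s,'world',rows[0].round(3),rows[-1].round(3)); print((rows-tcp).round(3).tolist() if s<0 else (rows-rows[0]).round(3).tolist())
E
```

```text
-1 world [ 0.402 -0.306] [ 0.483 -0.241]
[[0.165, 0.272], [0.186, 0.286], [0.195, 0.291], [0.204, 0.296], [0.212, 0.303], [0.219, 0.31], [0.226, 0.318], [0.232, 0.327], [0.238, 0.336], [0.242, 0.346], [0.245, 0.356], [0.248, 0.367], [0.248, 0.369], [0.246, 0.337]]
1 world [ 0.434 -0.029] [ 0.49  -0.094]
[[0.0, 0.0], [0.017, -0.019], [0.023, -0.025], [0.029, -0.031], [0.034, -0.038], [0.039, -0.045], [0.043, -0.053], [0.046, -0.061], [0.049, -0.069], [0.052, -0.078], [0.053, -0.087], [0.054, -0.095], [0.054, -0.097], [0.055, -0.065]]
```

Request:
{"op": "arm_command", "data": {"xyz": [[0.02,0.04,0],[0.04,0.08,0],[0.06,0.11,0],[0.08,0.145,0],[0.1,0.18,0],[0.12,0.21,0],[0.14,0.24,0],[0.163,0.268,0],[0.163,0.268,0]], "rot": [[0,0,-0.1],[0,0,-0.2],[0,0,-0.3],[0,0,-0.4],[0,0,-0.434],[0,0,-0.434],[0,0,-0.434],[0,0,-0.434],[0,0,-0.434]], "grip": 0}}

```text
time: 1.55
ee_pos: [0.4047, -0.3038, 0.2]
eef_rot: [1.0, -0.018, 0.001, -0.001]
ft_force: [0.0, 1.1, 0.5]
width: 0.0349
grip_force: 0.0
```

```bash
python3 - <<'E'
from h import *
im,m=save('wrist','w1')
for l in ['trivet_mid','left_tip','right_tip']:
    for d in r.spot_point(l,'wrist'): 
        W=w(m,d['at']); print(l,round(d['conf'],2),W.round(4),px(m,W).round())
print(r.read_state()['ee_pos'],m['T'][:3][:,3] if hasattr(m['T'],'shape') else '')
E
```

```text
trivet_mid 0.88 [ 0.4545 -0.1666  0.0158] [168. 146.]
trivet_mid 0.56 [ 0.3826 -0.4433  0.0159] [387. 195.]
left_tip 0.68 [ 0.496  -0.0445  0.0113] [ 66. 116.]
left_tip 0.67 [ 0.3263 -0.3814  0.0152] [339. 236.]
right_tip 0.88 [ 0.4627 -0.3073  0.0134] [280. 135.]
right_tip 0.61 [ 0.3529 -0.3614  0.0179] [324. 219.]
[ 0.39930449 -0.3112953   0.1994801 ] [ 0.48011435 -0.30745173  0.38417915]
```

View pics/w1.png

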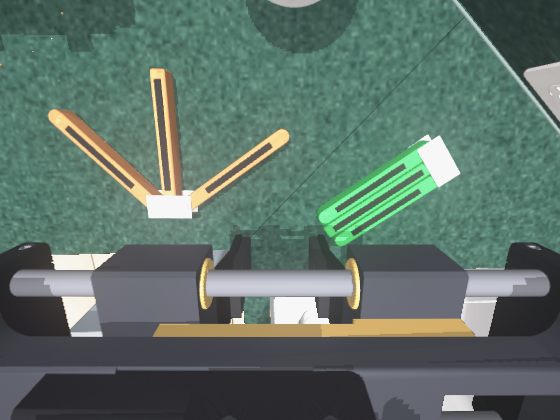

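The wrist view confirms the brown trivet (mid at (168,146), right tip at (280,135)) and agrees with the top view within 2 mm. Descending outside the right arm and pushing it closed.

Request:
{"op": "arm_command", "data": {"xyz": [[0,0,-0.04],[0,0,-0.08],[0,0,-0.12],[0,0,-0.155],[0,0,-0.185],[0,0,-0.187],[0.012,0.01,-0.187],[0.023,0.018,-0.187],[0.032,0.023,-0.187],[0.041,0.028,-0.187],[0.049,0.035,-0.187],[0.056,0.042,-0.187],[0.063,0.05,-0.187],[0.069,0.059,-0.187],[0.075,0.068,-0.187],[0.079,0.078,-0.187],[0.082,0.088,-0.187],[0.085,0.099,-0.187],[0.085,0.1,-0.187],[0.085,0.1,-0.187]], "rot": [[0,0,0],[0,0,0],[0,0,0],[0,0,0],[0,0,0],[0,0,0],[0,0,0],[0,0,0],[0,0,0],[0,0,0],[0,0,0],[0,0,0],[0,0,0],[0,0,0],[0,0,0],[0,0,0],[0,0,0],[0,0,0],[0,0,0],[0,0,0]]}}

```text
time: 3.42
ee_pos: [0.485, -0.2095, 0.0125]
eef_rot: [1.0, -0.022, -0.0, -0.0]
ft_force: [1.2, 0.2, -0.1]
width: 0.0002
grip_force: 0.0
```

Request:
{"op": "arm_command", "data": {"xyz": [[0,-0.02,0],[0,-0.03,0.03],[0,-0.03,0.07],[0,-0.01,0.095],[-0.01,0.03,0.1],[-0.02,0.065,0.1],[-0.03,0.1,0.1],[-0.04,0.135,0.1],[-0.05,0.165,0.1],[-0.053,0.185,0.1],[-0.053,0.185,0.065],[-0.053,0.185,0.03],[-0.053,0.185,0],[-0.053,0.185,0]], "rot": [[0,0,0],[0,0,0],[0,0,0],[0,0,0],[0,0,0],[0,0,0],[0,0,0],[0,0,0],[0,0,0],[0,0,0],[0,0,0],[0,0,0],[0,0,0],[0,0,0]]}}

```text
time: 4.58
ee_pos: [0.4279, -0.0258, 0.008]
eef_rot: [1.0, -0.023, -0.004, -0.0]
ft_force: [-1.5, 1.0, 0.3]
width: 0.0004
grip_force: 0.0
```

Request:
{"op": "arm_command", "data": {"xyz": [[0.01,-0.01,0],[0.019,-0.021,0],[0.025,-0.027,0],[0.031,-0.033,0],[0.036,-0.04,0],[0.041,-0.047,0],[0.045,-0.055,0],[0.048,-0.063,0],[0.051,-0.071,0],[0.054,-0.08,0],[0.055,-0.089,0],[0.056,-0.097,0],[0.056,-0.098,0],[0.056,-0.098,0],[0.056,-0.07,0],[0.056,-0.07,0.04],[0.045,-0.085,0.08],[0.03,-0.11,0.11],[0.01,-0.125,0.14],[0.01,-0.125,0.14]], "rot": [[0,0,0],[0,0,0],[0,0,0],[0,0,0],[0,0,0],[0,0,0],[0,0,0],[0,0,0],[0,0,0],[0,0,0],[0,0,0],[0,0,0],[0,0,0],[0,0,0],[0,0,0],[0,0,0],[0,0,0],[0,0,0],[0,0,0],[0,0,0]]}}

```text
time: 6.25
ee_pos: [0.4419, -0.1543, 0.1583]
eef_rot: [1.0, -0.025, 0.003, 0.002]
ft_force: [2.3, -0.7, 0.3]
width: 0.0005
grip_force: 0.0
```

```bash
python3 - <<'E'
from h import *
for c in('wrist','top'):
  im,m=save(c,c+'2')
  for l in ['trivet_mid','left_tip','right_tip','case_floor']:
    for d in r.spot_point(l,c): 
        W=w(m,d['at']); print(l,round(d['conf'],2),W.round(4),px(m,W).round())
s=r.read_state();print(s['ee_pos'],s['time'],s['width'])
E
```

```text
trivet_mid 0.87 [ 0.3884 -0.4408  0.0158] [521. 221.]
trivet_mid 0.58 [ 0.455  -0.163   0.0151] [286. 178.]
left_tip 0.96 [ 0.4965 -0.0428  0.0121] [176. 146.]
left_tip 0.71 [ 0.3256 -0.3785  0.0186] [463. 272.]
left_tip 0.26 [ 0.4625 -0.306   0.0152] [412. 165.]
right_tip 0.8 [ 0.4654 -0.3069  0.0171] [414. 163.]
right_tip 0.57 [ 0.3551 -0.3604  0.0179] [451. 251.]
case_floor 0.94 [0.489  0.1507 0.0071] [ 12. 161.]
trivet_mid 0.57 [ 0.3864 -0.4379  0.0121] [422. 261.]
trivet_mid 0.27 [0.4875 0.1545 0.0011] [212. 230.]
trivet_mid 0.24 [ 6.641e-01  2.123e-01 -4.000e-04] [193. 170.]
left_tip 0.62 [ 0.3296 -0.3871  0.0111] [405. 282.]
left_tip 0.45 [ 0.5029 -0.045   0.014 ] [281. 222.]
right_tip 0.73 [ 0.3586 -0.3602  0.021 ] [396. 271.]
right_tip 0.53 [ 0.4673 -0.311   0.0194] [376. 233.]
right_tip 0.38 [ 0.4984 -0.0442  0.0135] [281. 224.]
case_floor 0.57 [0.4887 0.1568 0.0017] [211. 229.]
[ 0.44187179 -0.1497842   0.1517568 ] 6.75 0.0006445260640783562
```

View pics/wrist2.png

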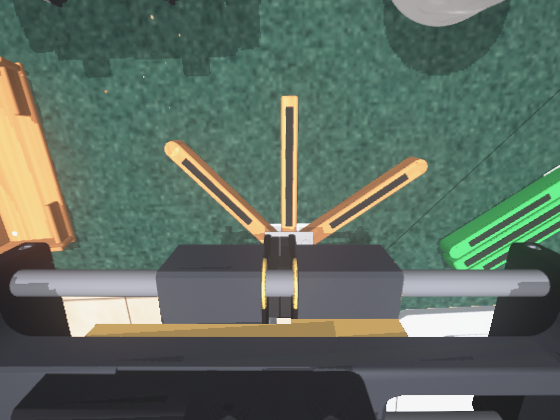

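```bash
python3 - <<'E'
from h import *
m=r.camera_model('wrist');s=r.read_state();p=np.array(s['ee_pos'])
print(px(m,p),px(m,p+[0,0,.07]),s['eef_rot'],s['joint_positions'],s['width'])
im,m=save('scene','scene2');print(px(m,p))
im=cv2.imread('pics/scene2.png')[120:320,150:430];cv2.imwrite('pics/scene2c.png',cv2.resize(im,None,fx=2.8,fy=2.8,interpolation=cv2.INTER_CUBIC))
E
```

```text
[278.62823739 236.30322739] [277.99252825 296.28962654] [ 9.99755176e-01 -2.21161796e-02 -6.03714824e-04 -3.13057270e-04] [ 0.61236626  0.04054106 -0.38892711  1.90800254  0.01610758  1.19742641
 -1.39720044] 0.0006445260640783562
[311.60109746 204.7392444 ]
```

View pics/scene2c.png

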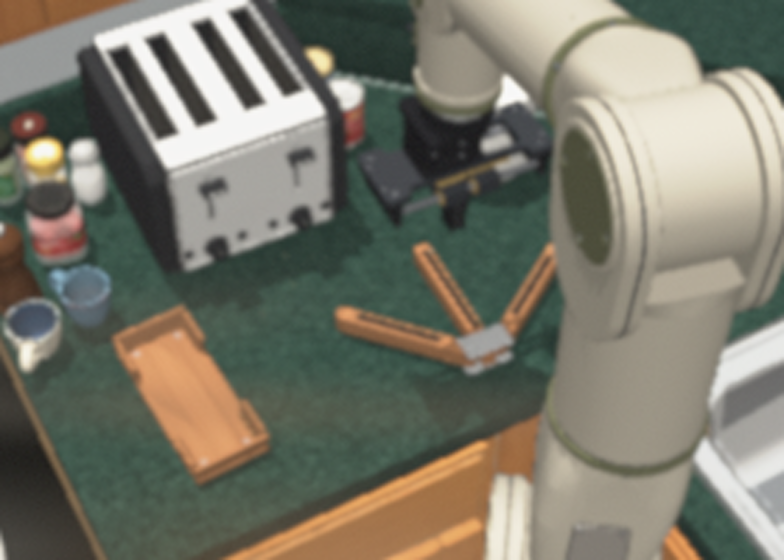

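The arms are unchanged: tips still at wrist (176,146) and (414,163). Either they sprang back or the push missed, so I'll repeat it on the left and look while pressing.

Request:
{"op": "arm_command", "data": {"xyz": [[0,0.04,0],[-0.01,0.08,0],[-0.01,0.12,0],[-0.01,0.125,-0.04],[-0.01,0.125,-0.08],[-0.01,0.125,-0.12],[-0.01,0.125,-0.14],[-0.01,0.125,-0.14],[0.01,0.105,-0.14],[0.015,0.098,-0.14],[0.021,0.092,-0.14],[0.026,0.085,-0.14],[0.031,0.078,-0.14],[0.035,0.07,-0.14],[0.035,0.07,-0.14]], "rot": [[0,0,0],[0,0,0],[0,0,0],[0,0,0],[0,0,0],[0,0,0],[0,0,0],[0,0,0],[0,0,0],[0,0,0],[0,0,0],[0,0,0],[0,0,0],[0,0,0],[0,0,0]]}}

```text
time: 8.05
ee_pos: [0.4776, -0.0821, 0.0128]
eef_rot: [1.0, -0.023, 0.0, 0.0]
ft_force: [-0.3, -0.3, -0.2]
width: 0.0005
grip_force: 0.0
```

```bash
python3 - <<'E'
from h import *
im,m=save('wrist','w3');s=r.read_state();p=np.array(s['ee_pos']);print(p,s['ft_force'],px(m,p))
for l in ['trivet_mid','left_tip','right_tip']:
    for d in r.spot_point(l,'wrist'): 
        W=w(m,d['at']); print(l,round(d['conf'],2),W.round(4),px(m,W).round())
E
```

```text
[ 0.47712823 -0.08108298  0.01261532] [-0.76771102 -0.09647881  0.0117793 ] [277.22495971 236.97565145]
trivet_mid 0.94 [ 0.4537 -0.1652  0.0155] [401. 265.]
left_tip 0.85 [ 0.4971 -0.0438  0.0101] [220. 210.]
```

View pics/w3.png

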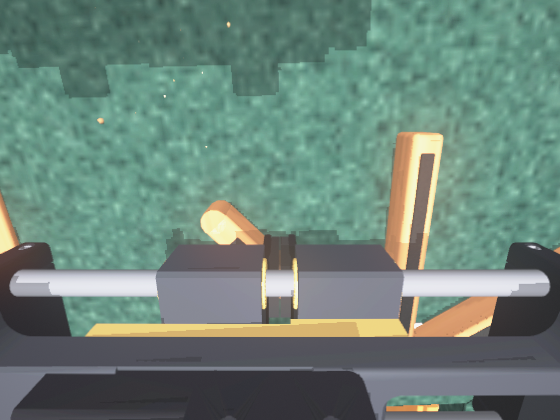

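Request:
{"op": "arm_command", "data": {"xyz": [[0,0,-0.003],[0,0,-0.006],[0,0,-0.008],[0,0,-0.009],[0,0,-0.009]], "rot": [[0,0,0],[0,0,0],[0,0,0],[0,0,0],[0,0,0]]}}

```text
time: 8.67
ee_pos: [0.4772, -0.0799, 0.0036]
eef_rot: [1.0, -0.022, 0.0, -0.0]
ft_force: [-0.8, 1.3, 4.9]
width: 0.0002
grip_force: 2.7
```

Request:
{"op": "arm_command", "data": {"xyz": [[0,0,-0.002],[0,0,-0.003],[0,0,-0.004],[0,0,-0.004]], "rot": [[0,0,0],[0,0,0],[0,0,0],[0,0,0]]}}

```text
time: 9.0
ee_pos: [0.4777, -0.08, 0.0022]
eef_rot: [1.0, -0.022, 0.0, 0.0]
ft_force: [-14.6, 3.7, 42.0]
width: 0.0008
grip_force: 21.2
```

```bash
python3 - <<'E'
from h import *
s=r.read_state();print(s['ee_pos'],s['ft_force'],s['grip_force'])
im,m=save('wrist','w4')
for l in ['left_tip','trivet_mid']:
    for d in r.spot_point(l,'wrist'): 
        W=w(m,d['at']); print(l,round(d['conf'],2),W.round(4),px(m,W).round())
a,m1=save('scene','s4'); p=np.array(s['ee_pos']);q=px(m1,p);print(q,px(m1,p+[0,0,.03]))
u,v=q.astype(int)
A=cv2.resize(a[v-45:v+25,u-50:u+50,::-1],None,fx=4,fy=4,interpolation=cv2.INTER_CUBIC)
B=cv2.resize(im[180:280,190:290,::-1],(400,400),interpolation=cv2.INTER_CUBIC)
o=np.zeros((400,800,3),np.uint8);o[:280,:400]=A;o[:,400:]=B;cv2.imwrite('pics/ab.png',o)
E
```

```text
[ 0.4776903  -0.07997171  0.00217007] [-14.64518514   3.72883831  42.02827457] 21.15982448682189
left_tip 0.68 [ 0.4986 -0.0458  0.005 ] [225. 210.]
trivet_mid 0.75 [ 0.4558 -0.1638  0.0146] [408. 269.]
[285.77701378 235.99490353] [285.743589   230.15978769]
```

View pics/ab.png

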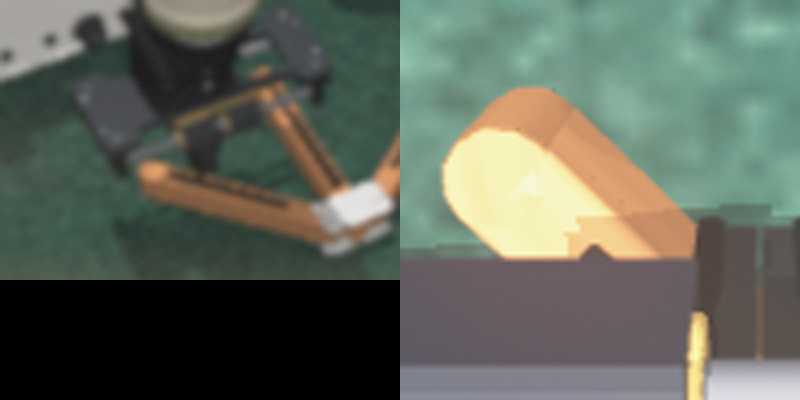

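The fingers met the table at TCP z≈0.003, so heights are right. In the crop the finger at (205,160) lies on the inner side of the left arm. Next is a contact test outward.

Request:
{"op": "arm_command", "data": {"xyz": [[0,0,0.008],[0,0,0.012],[0,0,0.012],[-0.004,0.004,0.012],[-0.008,0.008,0.012],[-0.008,0.008,0.012]], "rot": [[0,0,0],[0,0,0],[0,0,0],[0,0,0],[0,0,0],[0,0,0]]}}

```text
time: 9.7
ee_pos: [0.4675, -0.0713, 0.0108]
eef_rot: [1.0, -0.022, -0.001, -0.0]
ft_force: [0.1, 0.0, 0.3]
width: 0.0009
grip_force: 0.0
```

```bash
python3 - <<'E'
from h import *
s=r.read_state();print(s['ee_pos'],s['ft_force'],s['grip_force'],s['width'])
im,m=save('wrist','w5')
for l in ['left_tip','trivet_mid']:
    for d in r.spot_point(l,'wrist'): 
        W=w(m,d['at']); print(l,round(d['conf'],2),W.round(4),px(m,W).round())
E
```

```text
[ 0.46754081 -0.07125297  0.0107794 ] [0.11773104 0.01165779 0.3087556 ] 0.0 0.0009143746820725008
trivet_mid 0.66 [ 0.4533 -0.1656  0.0161] [420. 253.]
```

Request:
{"op": "arm_command", "data": {"xyz": [[-0.004,0.004,0],[-0.008,0.008,0],[-0.008,0.008,0],[-0.008,0.008,0.04],[-0.008,0.008,0.08],[-0.02,-0.02,0.12],[-0.04,-0.05,0.14],[-0.04,-0.05,0.14]], "rot": [[0,0,0],[0,0,0],[0,0,0],[0,0,0],[0,0,0],[0,0,0],[0,0,0],[0,0,0]]}}

```text
time: 10.52
ee_pos: [0.4288, -0.127, 0.1556]
eef_rot: [1.0, -0.025, 0.003, 0.002]
ft_force: [0.3, -0.9, 0.2]
width: 0.0
grip_force: 0.0
```

```bash
python3 - <<'E'
from h import *
s=r.read_state();print(s['ee_pos'],s['time'])
im,m=save('wrist','w6')
for l in ['left_tip','right_tip','trivet_mid']:
    for d in r.spot_point(l,'wrist'): 
        W=w(m,d['at']); print(l,round(d['conf'],2),W.round(4),px(m,W).round())
E
```

```text
[ 0.42878381 -0.12695269  0.15562826] 10.5167
left_tip 0.85 [ 0.4949 -0.0453  0.0132] [201. 134.]
left_tip 0.85 [ 0.3254 -0.3811  0.0145] [488. 261.]
right_tip 0.64 [ 0.4652 -0.3043  0.0153] [438. 150.]
right_tip 0.62 [ 0.3559 -0.3608  0.0154] [476. 239.]
trivet_mid 0.87 [ 0.4551 -0.1675  0.0132] [314. 165.]
trivet_mid 0.66 [ 0.3865 -0.4435  0.0169] [551. 212.]
trivet_mid 0.42 [ 0.4971 -0.0423  0.0134] [198. 132.]
```

Request:
{"op": "arm_command", "data": {"xyz": [[0,0.04,0],[0,0.08,0],[0,0.1,-0.03],[0,0.1,-0.07],[0,0.1,-0.11],[0,0.1,-0.135],[0,0.1,-0.142],[0,0.1,-0.148],[0,0.1,-0.15],[0,0.1,-0.15]], "rot": [[0,0,0],[0,0,0],[0,0,0],[0,0,0],[0,0,0],[0,0,0],[0,0,0],[0,0,0],[0,0,0],[0,0,0]]}}

```text
time: 11.55
ee_pos: [0.4297, -0.022, 0.0022]
eef_rot: [1.0, -0.022, 0.001, -0.0]
ft_force: [0.2, -0.2, -0.2]
width: 0.0002
grip_force: 0.0
```

Request:
{"op": "arm_command", "data": {"xyz": [[0,0,-0.001],[0,0,-0.002],[0,0,-0.003],[0,0,-0.003]], "rot": [[0,0,0],[0,0,0],[0,0,0],[0,0,0]]}}

```text
time: 11.88
ee_pos: [0.4293, -0.0225, -0.0011]
eef_rot: [1.0, -0.023, 0.0, 0.0]
ft_force: [-0.4, 0.5, 0.7]
width: 0.0
grip_force: 0.0
```

No table here at z = -0.001, so the earlier contact was with the arm's top. The real fingertips sit higher than the TCP says, by about 25 mm. I'll probe for the table.

Request:
{"op": "arm_command", "data": {"xyz": [[0,0,-0.003],[0,0,-0.006],[0,0,-0.009],[0,0,-0.01],[0,0,-0.01]], "rot": [[0,0,0],[0,0,0],[0,0,0],[0,0,0],[0,0,0]]}}

```text
time: 12.3
ee_pos: [0.4286, -0.0223, -0.012]
eef_rot: [1.0, -0.023, -0.0, -0.0]
ft_force: [0.6, -0.5, 0.7]
width: 0.0008
grip_force: 0.0
```

Still free. I'll push the left arm at this lower height.

Request:
{"op": "arm_command", "data": {"xyz": [[0.005,-0.007,-0.004],[0.015,-0.017,-0.005],[0.022,-0.026,-0.005],[0.028,-0.032,-0.005],[0.034,-0.038,-0.005],[0.039,-0.045,-0.005],[0.044,-0.052,-0.005],[0.048,-0.06,-0.005],[0.051,-0.068,-0.005],[0.054,-0.076,-0.005],[0.057,-0.085,-0.005],[0.058,-0.094,-0.005],[0.059,-0.102,-0.005],[0.059,-0.103,-0.005],[0.059,-0.103,-0.005]], "rot": [[0,0,0],[0,0,0],[0,0,0],[0,0,0],[0,0,0],[0,0,0],[0,0,0],[0,0,0],[0,0,0],[0,0,0],[0,0,0],[0,0,0],[0,0,0],[0,0,0],[0,0,0]]}}

```text
time: 13.55
ee_pos: [0.4878, -0.1261, -0.0166]
eef_rot: [1.0, -0.023, -0.0, 0.0]
ft_force: [-0.5, -0.5, 0.3]
width: 0.0005
grip_force: 0.0
```

Request:
{"op": "arm_command", "data": {"xyz": [[0,0.02,0],[0,0.03,0.03],[0,0.03,0.07],[0,0.02,0.11],[-0.02,-0.02,0.14],[-0.04,-0.055,0.17],[-0.06,-0.085,0.19],[-0.06,-0.085,0.19]], "rot": [[0,0,0],[0,0,0],[0,0,0],[0,0,0],[0,0,0],[0,0,0],[0,0,0],[0,0,0]]}}

```text
time: 14.22
ee_pos: [0.4265, -0.2139, 0.1764]
eef_rot: [1.0, -0.024, 0.001, 0.001]
ft_force: [0.7, -0.5, -0.9]
width: 0.0007
grip_force: 0.0
```

```bash
python3 - <<'E'
from h import *
s=r.read_state();print(s['ee_pos'],s['time'])
im,m=save('wrist','w7')
for l in ['left_tip','right_tip','trivet_mid']:
    for d in r.spot_point(l,'wrist'): 
        W=w(m,d['at']); print(l,round(d['conf'],2),W.round(4),px(m,W).round())
E
```

```text
[ 0.42654581 -0.21388807  0.17635029] 14.2167
left_tip 0.84 [ 0.3282 -0.3816  0.0145] [411. 253.]
left_tip 0.74 [ 0.5337 -0.1499  0.0105] [217.  95.]
right_tip 0.69 [ 0.4654 -0.3085  0.0158] [358. 149.]
right_tip 0.65 [ 0.356  -0.3608  0.0119] [396. 233.]
trivet_mid 0.95 [ 0.4552 -0.1662  0.0143] [237. 164.]
trivet_mid 0.81 [ 0.3851 -0.4406  0.0153] [463. 209.]
trivet_mid 0.56 [ 0.4647 -0.3045  0.0185] [355. 150.]
```

The left arm is folded, with its tip at (0.534,-0.150). Now the right arm.

Request:
{"op": "arm_command", "data": {"xyz": [[-0.01,-0.035,0],[-0.02,-0.07,0],[-0.028,-0.1,-0.02],[-0.028,-0.1,-0.06],[-0.028,-0.1,-0.1],[-0.028,-0.1,-0.14],[-0.028,-0.1,-0.175],[-0.028,-0.1,-0.19],[-0.028,-0.1,-0.19]], "rot": [[0,0,0],[0,0,0],[0,0,0],[0,0,0],[0,0,0],[0,0,0],[0,0,0],[0,0,0],[0,0,0]]}}

```text
time: 15.17
ee_pos: [0.3991, -0.3068, -0.0205]
eef_rot: [1.0, -0.021, -0.002, -0.002]
ft_force: [-1.0, 0.5, 0.7]
width: 0.0006
grip_force: 0.0
```

Request:
{"op": "arm_command", "data": {"xyz": [[0.012,0.01,0],[0.023,0.018,0],[0.032,0.023,0],[0.041,0.028,0],[0.049,0.035,0],[0.056,0.042,0],[0.063,0.05,0],[0.069,0.059,0],[0.075,0.068,0],[0.079,0.078,0],[0.082,0.088,0],[0.085,0.099,0],[0.085,0.102,0],[0.085,0.102,0],[0.085,0.08,0],[0.085,0.07,0.04],[0.08,0.08,0.08],[0.06,0.11,0.12],[0.055,0.14,0.16],[0.055,0.143,0.17]], "rot": [[0,0,0],[0,0,0],[0,0,0],[0,0,0],[0,0,0],[0,0,0],[0,0,0],[0,0,0],[0,0,0],[0,0,0],[0,0,0],[0,0,0],[0,0,0],[0,0,0],[0,0,0],[0,0,0],[0,0,0],[0,0,0],[0,0,0],[0,0,0]]}}

```text
time: 16.83
ee_pos: [0.4542, -0.166, 0.1559]
eef_rot: [1.0, -0.023, 0.001, 0.0]
ft_force: [0.8, 0.1, 1.3]
width: 0.0003
grip_force: 0.0
```

Request:
{"op": "arm_command", "data": {"xyz": [[0,0,0],[0,0,0]], "rot": [[0,0,0],[0,0,0]], "grip": 1, "squeeze": 30}}

```text
time: 17.0
ee_pos: [0.4556, -0.1677, 0.1551]
eef_rot: [1.0, -0.022, 0.002, 0.001]
ft_force: [-0.2, -0.2, -0.0]
width: 0.0075
grip_force: 0.0
```

```bash
python3 - <<'E'
from h import *
s=r.read_state();print(s['ee_pos'],s['time'],s['width'])
im,m=save('wrist','w8')
for l in ['left_tip','right_tip','trivet_mid','case_floor']:
    for d in r.spot_point(l,'wrist'): 
        W=w(m,d['at']); print(l,round(d['conf'],2),W.round(4),px(m,W).round())
E
```

```text
[ 0.45560096 -0.16773017  0.15507348] 17.0 0.007489111930707047
left_tip 0.84 [ 0.536  -0.1498  0.0111] [259. 117.]
left_tip 0.29 [ 0.4526 -0.1646  0.0134] [276. 192.]
right_tip 0.88 [ 0.3554 -0.3604  0.0165] [440. 263.]
right_tip 0.7 [ 0.5318 -0.187   0.0143] [294. 119.]
trivet_mid 0.85 [ 0.3848 -0.4414  0.02  ] [512. 238.]
trivet_mid 0.75 [ 0.4561 -0.1666  0.013 ] [278. 189.]
```

View pics/w8.png

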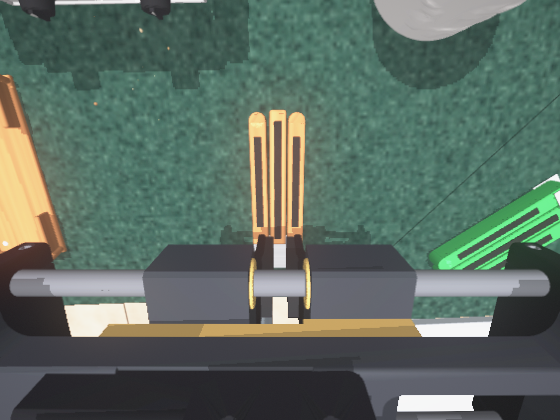

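Both arms are folded: bundle at (250–305, 112–240), tips at (259,117) and (294,119). The gripper is centred over it, so I open and descend.

Request:
{"op": "arm_command", "data": {"xyz": [[0,0,0],[0,0,0],[0,0,0],[0,0,0],[0,0,0],[0,0,0],[0,0.001,-0.03],[0,0.001,-0.06],[0,0.001,-0.09],[0,0.001,-0.11],[0,0.001,-0.12],[0,0.001,-0.12]], "rot": [[0,0,0],[0,0,0],[0,0,0],[0,0,0],[0,0,0],[0,0,0],[0,0,0],[0,0,0],[0,0,0],[0,0,0],[0,0,0],[0,0,0]], "grip": 1}}

```text
time: 18.25
ee_pos: [0.4536, -0.1658, 0.0317]
eef_rot: [1.0, -0.023, -0.002, -0.001]
ft_force: [-0.2, -0.2, -0.2]
width: 0.0866
grip_force: 0.0
```

Request:
{"op": "arm_command", "data": {"xyz": [[0,0,-0.01],[0,0,-0.02],[0,0,-0.03],[0,0,-0.04],[0,0,-0.047],[0,0,-0.05],[0,0,-0.05]], "rot": [[0,0,0],[0,0,0],[0,0,0],[0,0,0],[0,0,0],[0,0,0],[0,0,0]]}}

```text
time: 18.83
ee_pos: [0.4544, -0.1661, -0.0173]
eef_rot: [1.0, -0.023, -0.001, -0.0]
ft_force: [-0.9, -0.2, 0.9]
width: 0.0872
grip_force: 0.0
```

Clear. Closing now.

Request:
{"op": "arm_command", "data": {"xyz": [[0,0,-0.002],[0,0,-0.002],[0,0,-0.002],[0,0,-0.002],[0,0,-0.002],[0,0,-0.002],[0,0,-0.002],[0,0,-0.002],[0,0,-0.002],[0,0,-0.002]], "rot": [[0,0,0],[0,0,0],[0,0,0],[0,0,0],[0,0,0],[0,0,0],[0,0,0],[0,0,0],[0,0,0],[0,0,0]], "grip": 0, "squeeze": 35}}

```text
time: 19.67
ee_pos: [0.4551, -0.1663, -0.0183]
eef_rot: [1.0, -0.023, 0.0, 0.0]
ft_force: [-0.8, 1.4, 4.4]
width: 0.0558
grip_force: 35.0
```

Request:
{"op": "arm_command", "data": {"xyz": [[0,0,0.01],[0,0,0.03],[0,0,0.055],[0,0,0.08],[0,0,0.08],[0,0,0.08]], "rot": [[0,0,0],[0,0,0],[0,0,0],[0,0,0],[0,0,0],[0,0,0]]}}

```text
time: 20.17
ee_pos: [0.4552, -0.1667, 0.0621]
eef_rot: [1.0, -0.023, 0.001, 0.001]
ft_force: [0.4, -1.0, -7.1]
width: 0.0562
grip_force: 35.0
```

```bash
python3 - <<'E'
from h import *
s=r.read_state();print(s['ee_pos'],s['time'],s['width'],s['grip_force'],s['ft_force'])
for c in ('wrist','top'):
  im,m=save(c,c+'9')
  for l in ['left_tip','right_tip','trivet_mid','case_floor']:
    for d in r.spot_point(l,c): 
        W=w(m,d['at']); print(l,round(d['conf'],2),W.round(4),px(m,W).round())
E
```

```text
[ 0.45518949 -0.16671586  0.06213359] 20.1667 0.05615357973893273 34.99700915068388 [ 0.36751574 -0.99003546 -7.10435391]
left_tip 0.58 [ 0.5352 -0.1553  0.0882] [249. 113.]
right_tip 0.76 [ 0.5323 -0.1894  0.0964] [317. 115.]
trivet_mid 0.75 [ 0.4528 -0.1647  0.0955] [275. 263.]
left_tip 0.86 [ 0.3281 -0.3885  0.0148] [406. 282.]
right_tip 0.85 [ 0.3617 -0.3585  0.0205] [395. 270.]
trivet_mid 0.79 [ 0.3893 -0.4371  0.0172] [422. 260.]
```

Request:
{"op": "arm_command", "data": {"xyz": [[0,0.01,0.005],[0.002,0.03,0.01],[0.005,0.055,0.015],[0.008,0.083,0.015],[0.011,0.112,0.015],[0.014,0.142,0.015],[0.017,0.172,0.015],[0.02,0.202,0.015],[0.023,0.232,0.015],[0.026,0.26,0.015],[0.029,0.285,0.015],[0.032,0.305,0.015],[0.033,0.316,0.015],[0.033,0.3195,0.015],[0.033,0.3195,0.015],[0.033,0.3195,0.015]], "rot": [[0,0,0],[0,0,0.01],[0,0,0.02],[0,0,0.03],[0,0,0.04],[0,0,0.05],[0,0,0.06],[0,0,0.07],[0,0,0.08],[0,0,0.09],[0,0,0.092],[0,0,0.092],[0,0,0.092],[0,0,0.092],[0,0,0.092],[0,0,0.092]]}}

```text
time: 22.0
ee_pos: [0.4877, 0.1524, 0.0764]
eef_rot: [1.0, 0.023, -0.0, 0.0]
ft_force: [0.8, -0.1, -5.7]
width: 0.0559
grip_force: 35.0
```

```bash
python3 - <<'E'
from h import *
s=r.read_state();print(s['ee_pos'],s['eef_rot'],s['time'],s['width'],s['grip_force'])
for c in ('wrist','scene','top'):
  im,m=save(c,c+'10')
  for l in ['left_tip','right_tip','trivet_mid','case_floor']:
    for d in r.spot_point(l,c): 
        W=w(m,d['at']); print(c,l,round(d['conf'],2),W.round(4),px(m,W).round())
E
```

```text
[0.48772161 0.15243143 0.07644198] [ 9.99729794e-01  2.32417615e-02 -1.48599299e-04  3.69387370e-04] 22.0 0.055938665726615204 34.99713571742177
wrist left_tip 0.88 [0.5639 0.1746 0.1061] [242. 117.]
wrist right_tip 0.95 [0.5709 0.1367 0.1089] [318. 106.]
wrist trivet_mid 0.68 [0.4895 0.1526 0.1084] [278. 255.]
scene left_tip 0.62 [ 0.3279 -0.3829  0.0193] [390. 229.]
scene trivet_mid 0.63 [0.4881 0.1523 0.1072] [215. 241.]
scene trivet_mid 0.57 [ 0.39   -0.437   0.0171] [393. 211.]
scene case_floor 0.63 [0.4893 0.1593 0.0059] [216. 262.]
scene case_floor 0.45 [0.6647 0.2202 0.0021] [178. 231.]
top left_tip 0.81 [ 0.3301 -0.3877  0.0142] [405. 281.]
top right_tip 0.71 [ 0.3627 -0.3597  0.0233] [395. 270.]
top right_tip 0.5 [0.5636 0.1365 0.114 ] [213. 195.]
top trivet_mid 0.81 [ 0.3899 -0.4368  0.0162] [422. 260.]
```

View pics/wrist10.png

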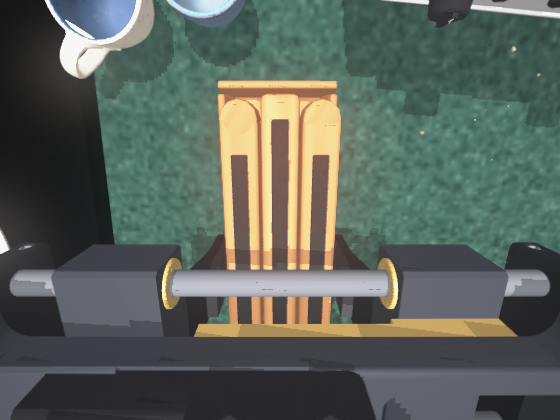

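Folded bundle at (220–340, 95–320) over the case; far wall at (219–338, 81–87). A quick numeric check follows.

```bash
python3 - <<'E'
from h import *
m=r.camera_model('wrist')
for u in((219,83),(338,83)):print('rim outer',pt(m,*u,.029).round(4))
z=.0764+.0183+.030
for u in((281,95),(220,140),(340,140)):print('bundle',pt(m,*u,z).round(4))
E
```

```text
rim outer [0.5879 0.202  0.029 ]
rim outer [0.5919 0.1142 0.029 ]
bundle [0.5742 0.1559 0.1247]
bundle [0.5537 0.1828 0.1247]
bundle [0.5562 0.1281 0.1247]
```

Request:
{"op": "arm_command", "data": {"xyz": [[-0.001,0.001,-0.015],[-0.001,0.001,-0.03],[-0.001,0.001,-0.045],[-0.001,0.001,-0.055],[-0.001,0.001,-0.063],[-0.001,0.001,-0.069],[-0.001,0.001,-0.074],[-0.001,0.001,-0.079],[-0.001,0.001,-0.083],[-0.001,0.001,-0.086],[-0.001,0.001,-0.088],[-0.001,0.001,-0.088],[-0.001,0.001,-0.088]], "rot": [[0,0,0],[0,0,0],[0,0,0],[0,0,0],[0,0,0],[0,0,0],[0,0,0],[0,0,0],[0,0,0],[0,0,0],[0,0,0],[0,0,0],[0,0,0]]}}

```text
time: 23.83
ee_pos: [0.4871, 0.1542, -0.0114]
eef_rot: [1.0, 0.023, 0.0, 0.0]
ft_force: [-0.0, 0.4, -6.0]
width: 0.0561
grip_force: 35.0
```

Request:
{"op": "arm_command", "data": {"xyz": [[0,0,-0.001],[0,0,-0.002],[0,0,-0.002],[0,0,-0.002]], "rot": [[0,0,0],[0,0,0],[0,0,0],[0,0,0]]}}

```text
time: 24.17
ee_pos: [0.4874, 0.1543, -0.0123]
eef_rot: [1.0, 0.023, 0.0, 0.0]
ft_force: [-5.3, -2.0, 9.2]
width: 0.0563
grip_force: 35.0
```

On the floor (force +9 N). I open partway so the fingers clear the notch sides, then rise.

Request:
{"op": "arm_command", "data": {"xyz": [[0,0,0],[0,0,0],[0,0,0],[0,0,0],[0,0,0],[0,0,0],[0,0,0],[0,0,0]], "rot": [[0,0,0],[0,0,0],[0,0,0],[0,0,0],[0,0,0],[0,0,0],[0,0,0],[0,0,0]], "grip": 0.9}}

```text
time: 24.83
ee_pos: [0.487, 0.1542, -0.0135]
eef_rot: [1.0, 0.023, 0.0, 0.0]
ft_force: [-0.5, 1.5, -0.4]
width: 0.0777
grip_force: 0.0
```

Request:
{"op": "arm_command", "data": {"xyz": [[0,0,0.01],[0,0,0.02],[0,0,0.04],[0,0,0.07],[0,0,0.11],[0,0,0.15],[0,0,0.17],[-0.02,-0.03,0.17],[-0.03,-0.06,0.17],[-0.03,-0.06,0.17]], "rot": [[0,0,0],[0,0,0],[0,0,0],[0,0,0],[0,0,0],[0,0,0],[0,0,0],[0,0,0],[0,0,0],[0,0,0]]}}

```text
time: 25.67
ee_pos: [0.456, 0.089, 0.1577]
eef_rot: [1.0, 0.021, 0.0, 0.002]
ft_force: [1.2, -0.7, 0.2]
width: 0.0783
grip_force: 0.0
```

```bash
python3 - <<'E'
from h import *
s=r.read_state();print(s['ee_pos'],s['time'],s['width'],s['ft_force'])
for c in ('wrist','scene'):
  im,m=save(c,c+'11')
  for l in ['left_tip','right_tip','trivet_mid','case_floor']:
    for d in r.spot_point(l,c): 
        W=w(m,d['at']); print(c,l,round(d['conf'],2),W.round(4),px(m,W).round())
E
```

```text
[0.45596095 0.08903421 0.15770033] 25.6667 0.07829584694858766 [ 1.22876597 -0.70529723  0.18790934]
wrist left_tip 0.87 [0.5626 0.1744 0.0159] [201.  86.]
wrist right_tip 0.9 [0.5686 0.1397 0.0222] [234.  80.]
wrist trivet_mid 0.71 [0.4884 0.1554 0.021 ] [219. 159.]
scene left_tip 0.7 [0.5613 0.1796 0.025 ] [201. 244.]
scene right_tip 0.61 [0.5656 0.1396 0.0211] [212. 239.]
scene trivet_mid 0.92 [0.4881 0.1567 0.0187] [217. 259.]
scene case_floor 0.95 [0.4874 0.1579 0.0071] [217. 262.]
```

View pics/wrist11.png

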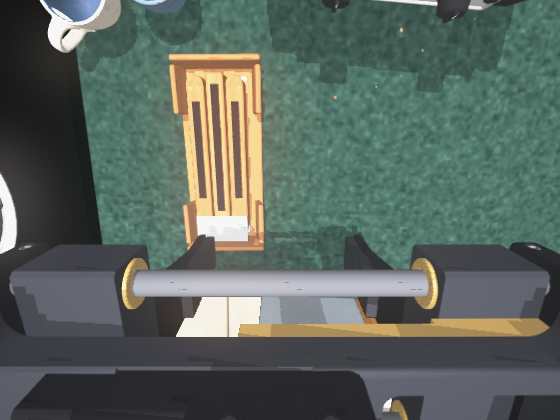

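The trivet lies flat in the case (187–262, 70–245) with both arms closed and the gripper clear. Handing in.

```bash
python3 -c "
from bench import r
print(r.close_job())"
```

```text
the job is handed in; nothing more can be done
None
```

I folded both arms of the trivet closed, lowered it to the floor of its case, let go and handed the job in; the last pictures show it flat in the case with both arms closed, but the hand-in gave no verdict.

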